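Screw the filler cap back on the coolant tank

ROBOT

A 7-joint arm with a two-finger parallel gripper is mounted at the origin on the work surface. World frame = base frame: x ahead of the robot, y to its left, z up, the work surface at z = 0. Lengths are in m, angles in rad, forces in N, time in s.
With the tool pointing down it reaches from about 0.4 to 0.85 m from the base axis. Payload 6.9 kg.
Tool frame: the origin (TCP) lies midway between the tips of the shut fingers; the grasp point (between the pads) lies 19 mm behind it; z points along the fingers, x is the direction in which the jaws open and shut, and the axes are right-handed (so a half turn about z gives the same grasp; the last joint's range is limited). The gripper opens to 85 mm and grips with 20 to 120 N. Pads are 22 mm wide; open, the fingers measure 114 mm over their backs; the gripper's body (76 mm by 85 mm) begins 54 mm behind the grasp point. The pads swing forward as they close: fully open they stand 13 mm farther back than shut.
Start: joints at [1.317, 0.507, -0.238, 1.5, 0.126, 1.149, -0.155], TCP at [0.219, -0.585, 0.231] pointing down, gripper open.
Joint ranges: [-3.08, 3.08], [-0.24, 2.05], [-1.43, 1.35], [0, 2.5], [-1.52, 4.66], [0.17, 1.96], [-2.89, 2.89]. Speed limits (rad/s): [2.39, 2.39, 3.14, 3.14, 3.14, 3.14, 3.14].

INTERFACE

Orientations are given as a 3x3 rotation matrix whose columns are the frame's x, y, z axes.
In Python, from bench import robot gives the robot as it stands. Calls block until the motion is done:
- robot.reach(position, orientation): joint-space move of the TCP to a pose.
- robot.move_straight(position, frame=None, rate=0.15, contact_N=None): straight line of the TCP; frame=None keeps the orientation; rate is the mean speed in m/s. With contact_N (N) it stops when the force on the tool has changed by that much, and returns True; else False.
- robot.set_joints(angles): joint-space move.
- robot.gripper_open() and robot.grab(grasp_force=None): open the fingers fully, or close them until they stop; grasp_force is the grip in N (None keeps the last).
- robot.sleep(seconds).
- robot.solve_ik(position, orientation): joint angles nearest the present ones, or None.
- robot.grab_frame(name): name is "scene" or "top"; returns a dict with "img" (400x640x3 uint8, blue, green, red), "z_map" (400x640 float32, m along the optical axis (not along the pixel's ray), 0 where there is no reading), "fov_y" (degrees; the focal length in pixels is half the picture's height over the tangent of half this angle, whatever the lens; pixels are square), "cx", "cy" (the principal point, pixels), "R" (3x3) and "t" (3): a world point X has camera coordinates R X + t. Camera axes: x right, y down, z forward; pixel columns grow to the right and rows downward; lengths in m; the calibration is good to about 2 mm. A picture is of the moment at which its call begins.
A pose or a line that the arm cannot do raises robot.IKError and nothing moves.
- robot.close_job(): hands the job in, once; it reports no verdict.
Trained networks look in a picture, given as the dict that the camera call returned (one of the last four; its "shot" number tells which), for a name from the list of things; names that differ only in an ending like _2 or _b are one class to them, and where a whole thing is asked for, a point or a joint stands for the part that bears it (a point fixed in the world has none). Each returns a list of dicts, best first, with "conf" (0 to 1); they miss things now and then, are a little off and sometimes report something else, mostly with a low value. They report only what shows in the picture. A call takes as long as a camera call. They do not tell look-alikes from the thing itself.
- robot.recognise(picture, thing): "position" ([x, y, z] in m, in world coordinates, good to about 4 mm: the middle of the surface that is visible of it).
- robot.tip_of(picture, thing): "position" ([x, y, z] in m, in world coordinates, good to about 4 mm: a listed point, or the origin of a listed thing).
Readings, each from a call of its own:
- robot.read_time(): time.
- robot.read_qpos(): joint angles.
- robot.read_joint_velocities(): joint speeds.
- robot.read_effort(): joint torques, N m.
- robot.read_tool_pos(): TCP position.
- robot.read_orientation(): TCP orientation.
- robot.read_wrist_force(): force on the tool from outside, world axes, zero at the start.
- robot.read_wrist_torque(): the same for the moment, N m.
- robot.read_gripper_width(): finger opening in m.
Only numpy, scipy, OpenCV 4.12 (cv2) and the standard library are available. Lean on these libraries where they do the work, as an engineer would, in place of code of your own. Each camera call takes 0.05 s, during which the arm holds its last target. There are 200 camera calls.

TASK

Put the loose filler cap back on the neck of the coolant tank: set it in the mouth, turn it backwards (anticlockwise from above) until you feel the thread drop in, then screw it clockwise fully home, just snug, and let go. Go gently, never force a thread that resists, and leave the wrench, the screwdriver and the socket where they are.

Things in the scene. Friction and masses are not known exactly. Their poses are not given: they have to be found in the camera images.
- cap_grip (a point): The loose filler cap, black plastic, about 150 g: centre of its round ribbed grip, 58 mm in diameter and 32 mm high. The point is 16 mm below the flat top and 16 mm above the grip's underside; z is the cap's axis, up. At first the cap stands on the table on its plug, this point 45 mm up. It may be gripped at any angle round its axis.
- cap: The same cap; origin at the centre of the end of its plug, z up its axis. The plug hangs below the grip: 32 mm in diameter, 29 mm long, its end chamfered to 28 mm. Three lugs 120 degrees apart (one along x) stick out of the plug to a radius of 21.5 mm, each 6 mm wide and 5 mm high, undersides 8 mm above the plug's end.
- mouth (a point): Centre of the rim of the round aluminium filler neck on the grey tank; z up. The neck is 53 mm in outer diameter, 46 mm in bore and stands 37 mm above the tank's top. Height of cap_grip above this point: 35 mm with the lugs on the rib tops, 31.5 on the thread tops, 20 dropped into the thread mouths, 16 fully home (grip's underside on the rim).
- thread (a point): On the neck's axis, at the level of the thread tops, 5.5 mm below the rim. Inside the neck is a right-handed three-start thread with a 35 mm hole for the plug, and three narrow upright ribs, 3.5 mm higher than the thread tops, between the starts. How the thread is turned about the axis differs each time; this point's yaw does not tell it.
- thread_low (a point): On the neck's axis, at the level of the lugs' undersides when home, 21 mm below the rim. On the thread tops, clockwise turning jams on a rib. Anticlockwise the lugs slide level (first off a rib, 3.5 mm down, if they stood on one) and within 120 degrees fall about 11 mm into the mouths, 0.2 rad wider than a lug; beyond them the next rib stops them.
- tank: Grey steel coolant tank, fixed, 180 x 220 x 90 mm (x, y, z); origin at the centre of its underside; the neck's axis 20 mm towards -x of it. A held cap drops into the thread only if pushed down lightly (5 N). From the mouths, 45 to 70 degrees clockwise lower it 4 mm to home, and within 20 more it wedges tight. Stop when it resists, at 0.2 to 0.3 N m; past about 0.8 N m it is forced.
- wrench_mid (a point): Steel wrench lying flat beyond the work; a point near its middle. Leave alone.
- screwdriver_mid (a point): Screwdriver lying beyond the work; a point near its middle. Leave alone.
- socket_mid (a point): Steel socket, 28 mm in diameter and 60 mm high, standing to one side; its centre. Leave alone.
There are look-alikes about, which are no part of the job. Of the things shaped like the cap, the black one is meant.

How it is judged:
By the outcome, as a careful person would: the job done as asked, in the order asked, and still so for the second after the job is handed in, with the robot touching nothing.
It also fails if it takes over 67 s, if anything falls off the work surface, if the arm or the gripper's body presses on something with over 40 N, if the wrist force passes 120 N, or if a joint passes its speed limit or range.

## Working session

There is one attempt and no reset: what is moved stays moved. The work goes in short steps, each a Python script; the robot and the scene stay as the last script left them, time stands still between calls to the robot, and variables do not carry over. Pictures are saved under pics/ and viewed, about 8 in all and at most 12, crops included, and the job is handed in when it is done.

```bash
ls; mkdir -p pics; python3 - <<'E'
from bench import robot
import cv2,numpy as np
for n in("scene","top"):
    f=robot.grab_frame(n); cv2.imwrite(f"pics/a_{n}.png",f["img"])
    print(n,f["fov_y"],f["cx"],f["cy"],np.round(f["R"],3).tolist(),np.round(f["t"],3))
    for th in("cap_grip","cap","mouth","tank","socket_mid","wrench_mid","screwdriver_mid"):
        for d in robot.tip_of(f,th)[:4]:
            p=np.array(d["position"]);c=f["R"]@p+f["t"];F=200/np.tan(np.radians(f["fov_y"]/2))
            print(th,round(d["conf"],2),np.round(p,3),np.round([f["cx"]+F*c[0]/c[2],f["cy"]+F*c[1]/c[2]]))
print(robot.read_time(),robot.read_orientation())
E
cd pics; python3 -c "
import cv2,numpy as np
cv2.imwrite('a.png',cv2.resize(np.vstack([cv2.imread('a_scene.png'),cv2.imread('a_top.png')]),(480,600)))"
```

```text
pics
scene 50.12559626783583 325.08273703538447 196.9261944090343 [[-0.861, 0.508, 0.004], [0.288, 0.494, -0.82], [-0.419, -0.705, -0.572]] [ 0.481 -0.154  1.375]
cap_grip 0.9 [0.458 0.081 0.046] [375. 189.]
cap_grip 0.81 [0.528 0.156 0.046] [370. 212.]
cap_grip 0.64 [0.553 0.051 0.048] [337. 193.]
cap_grip 0.24 [0.442 0.41  0.03 ] [475. 270.]
cap 0.93 [0.55  0.042 0.003] [336. 206.]
cap 0.86 [0.53  0.16  0.001] [369. 229.]
cap 0.73 [0.45  0.079 0.002] [375. 202.]
tank 0.67 [ 0.505 -0.203  0.002] [307. 161.]
socket_mid 0.58 [0.442 0.411 0.033] [475. 269.]
wrench_mid 0.89 [0.768 0.13  0.002] [274. 255.]
wrench_mid 0.2 [ 0.75  -0.131  0.009] [239. 193.]
screwdriver_mid 0.67 [ 0.749 -0.13   0.011] [239. 193.]
top 53.01782568295311 322.4394692128295 196.8016272968747 [[0.023, -1.0, -0.01], [-0.985, -0.021, -0.169], [0.169, 0.014, -0.986]] [0.103 0.61  0.884]
cap_grip 0.88 [0.456 0.083 0.047] [336. 263.]
cap_grip 0.83 [0.553 0.046 0.049] [352. 221.]
cap_grip 0.69 [0.53  0.161 0.046] [302. 230.]
cap 0.93 [ 0.455  0.085 -0.002] [334. 264.]
cap 0.86 [ 0.554  0.047 -0.   ] [351. 223.]
cap 0.59 [0.523 0.156 0.004] [306. 234.]
mouth 0.93 [ 0.488 -0.203  0.124] [473. 251.]
tank 0.75 [ 0.509 -0.208 -0.002] [456. 244.]
socket_mid 0.41 [0.441 0.403 0.034] [197. 266.]
wrench_mid 0.91 [0.76  0.131 0.004] [318. 140.]
wrench_mid 0.47 [0.53  0.16  0.044] [303. 230.]
screwdriver_mid 0.9 [ 0.747 -0.13   0.019] [423. 146.]
0.8 [[ 3.51094717e-01 -9.36339949e-01  1.42215737e-05]
 [-9.36339948e-01 -3.51094717e-01 -3.53532964e-05]
 [ 3.80958232e-05 -9.03872002e-07 -9.99999999e-01]]
```

View pics/a_scene.png

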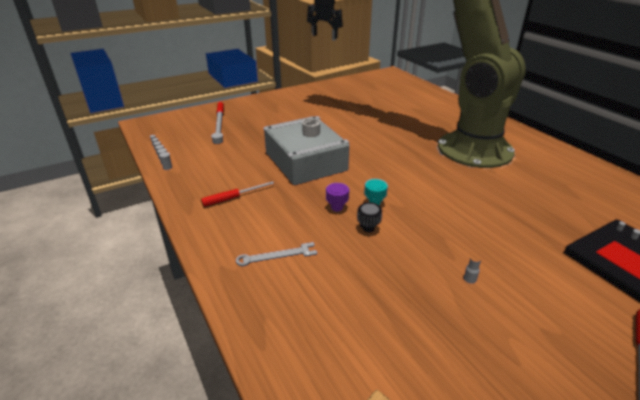

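View pics/a_top.png

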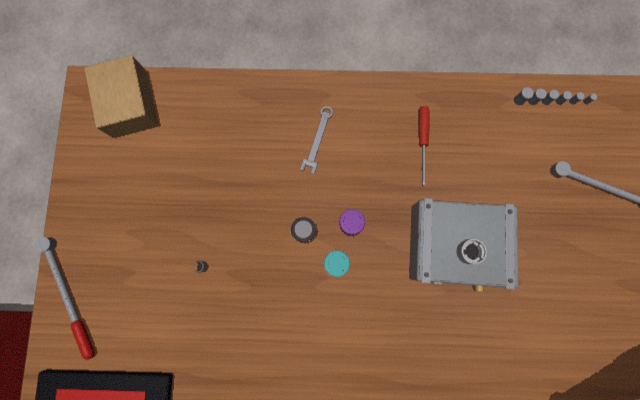

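The black cap is at scene (370,212) and top (302,230), which puts it near (0.53, 0.16). The purple and teal caps beside it are look-alikes. The neck is at top (473,251), near (0.49, -0.20). Next I'll refine both points from depth in the two views.

```bash
cat > h.py <<'E'
from bench import robot
import cv2,numpy as np
from scipy.optimize import least_squares
def cloud(f):
    F=200/np.tan(np.radians(f["fov_y"]/2)); z=f["z_map"].astype(float)
    v,u=np.mgrid[:400,:640]; P=np.stack([(u-f["cx"])/F*z,(v-f["cy"])/F*z,z],-1)
    W=(P-f["t"])@f["R"]; W[z==0]=np.nan; return W
def down(yaw): # tool x axis at yaw
    c,s=np.cos(yaw),np.sin(yaw); return np.array([[c,s,0],[s,-c,0],[0,0,-1.]])
E
python3 - <<'E'
from h import *
for n in("scene","top"):
    W=np.nanmedian([cloud(robot.grab_frame(n)) for _ in range(4)],0)
    for nm,c,r in(("cap",(.53,.158),.045),("purple",(.553,.046),.045),("neck",(.488,-.203),.04)):
        m=np.hypot(W[...,0]-c[0],W[...,1]-c[1])<r
        Z=W[m][:,2]; lo=.05 if nm!="neck" else .11
        S=W[m][Z>lo]; top=np.percentile(S[:,2],80); T=S[S[:,2]>top-.008]
        print(n,nm,len(T),"ztop",round(top,4),"zmax",S[:,2].max().round(4),"mean",T.mean(0).round(4),"bbox mid",((T.max(0)+T.min(0))/2).round(4),"ext",np.ptp(T,0).round(3))
        cc=cv2.minEnclosingCircle((T[:,:2]*1000).astype(np.float32)); print("   circ",np.round(cc[0],1),round(cc[1],1))
# edge-based crops
f=robot.grab_frame("top"); g=robot.grab_frame("scene")
a=cv2.resize(f["img"][200:290,410:530],None,fx=3.2,fy=3.2,interpolation=2)
b=cv2.resize(f["img"][185:275,280:400],None,fx=3.2,fy=3.2,interpolation=2)
c=cv2.resize(g["img"][85:175,250:370],None,fx=3.2,fy=3.2,interpolation=2)
d=cv2.resize(g["img"][160:250,310:430],None,fx=3.2,fy=3.2,interpolation=2)
cv2.imwrite("pics/b.png",np.vstack([np.hstack([a,b]),np.hstack([c,d])]))
E
```

```text
scene cap 341 ztop 0.0622 zmax 0.0641 mean [0.534  0.1636 0.0609] bbox mid [0.5318 0.1609 0.0592] ext [0.058 0.057 0.01 ]
   circ [531.6 160.1] 29.7
scene purple 286 ztop 0.0622 zmax 0.0634 mean [0.5537 0.0521 0.061 ] bbox mid [0.5502 0.049  0.0589] ext [0.059 0.058 0.009]
   circ [550.7  48.6] 30.2
scene neck 139 ztop 0.126 zmax 0.1288 mean [ 0.4877 -0.2022  0.1239] bbox mid [ 0.4871 -0.2037  0.1235] ext [0.052 0.053 0.011]
   circ [ 486.5 -203.4] 27.7
top cap 513 ztop 0.0622 zmax 0.0644 mean [0.5312 0.1587 0.0613] bbox mid [0.5324 0.1588 0.06  ] ext [0.058 0.06  0.009]
   circ [531.9 159.2] 30.1
top purple 515 ztop 0.0622 zmax 0.064 mean [0.5515 0.0475 0.0613] bbox mid [0.5523 0.048  0.0591] ext [0.06  0.058 0.01 ]
   circ [552.2  46.9] 30.2
top neck 280 ztop 0.1269 zmax 0.1292 mean [ 0.4873 -0.2045  0.1244] bbox mid [ 0.4871 -0.2038  0.124 ] ext [0.05  0.052 0.01 ]
   circ [ 487.7 -204. ] 26.4
```

View pics/b.png

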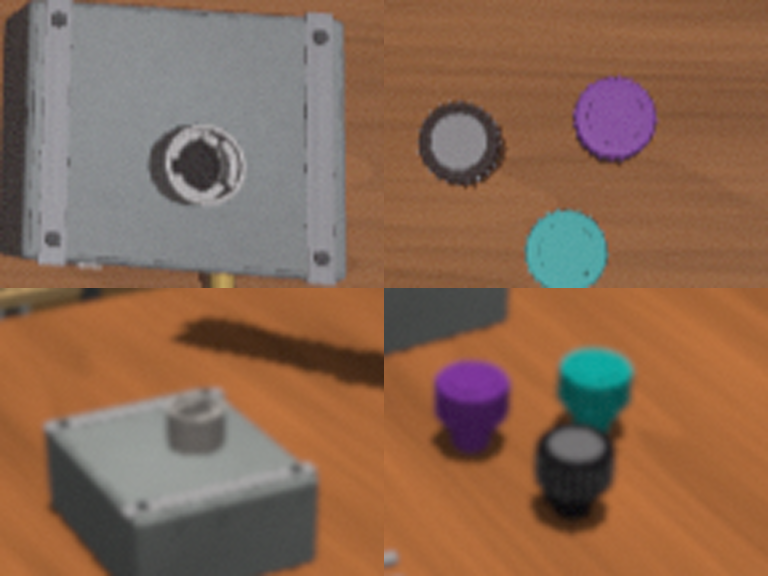

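Both views agree. The cap is at (0.532, 0.1595) with its top at 0.062, and the mouth is at (0.487, -0.204, 0.127); both heights match the text. Next I'll check the yaw range at the mouth.

```bash
python3 - <<'E'
from h import *
for nm,p in(("cap",(.532,.1595,.12)),("capl",(.532,.1595,.028)),("mouth",(.487,-.204,.18)),("low",(.487,-.204,.126))):
    for y in np.arange(-180,181,30):
        q=robot.solve_ik(list(p),down(np.radians(y))); print(nm,y,None if q is None else np.round(q,2))
E
```

```text
cap -180 [ 0.36  0.79 -1.23  1.83  0.83  1.15  1.98]
cap -150 [-0.9   0.7   0.95  1.85 -0.69  0.97 -2.26]
cap -120 [-0.06  0.54 -0.41  1.83  0.28  0.83 -2.71]
cap -90 [ 0.01  0.55 -0.53  1.83  0.36  0.85 -2.27]
cap -60 [ 0.1   0.58 -0.69  1.83  0.47  0.89 -1.85]
cap -30 [ 0.19  0.63 -0.84  1.83  0.57  0.94 -1.43]
cap 0 [ 0.21  0.64 -0.87  1.83  0.59  0.96 -0.93]
cap 30 [ 0.23  0.65 -0.92  1.83  0.62  0.98 -0.44]
cap 60 [ 0.25  0.67 -0.95  1.83  0.65  0.99  0.07]
cap 90 [ 0.25  0.67 -0.97  1.83  0.66  1.    0.58]
cap 120 [ 0.36  0.79 -1.23  1.83  0.83  1.15  0.93]
cap 150 [ 0.36  0.79 -1.23  1.83  0.83  1.15  1.46]
cap 180 [ 0.36  0.79 -1.23  1.83  0.83  1.15  1.98]
capl -180 [ 0.34  0.96 -1.23  1.91  1.05  1.1   1.8 ]
capl -150 [-0.79  0.78  0.75  1.93 -0.77  0.76 -2.2 ]
capl -120 [-0.22  0.64 -0.18  1.92  0.19  0.59 -2.62]
capl -90 [-0.14  0.65 -0.31  1.92  0.32  0.62 -2.22]
capl -60 [-0.05  0.67 -0.45  1.92  0.46  0.65 -1.84]
capl -30 [ 0.02  0.69 -0.55  1.92  0.56  0.69 -1.4 ]
capl 0 [ 0.02  0.7  -0.56  1.92  0.56  0.69 -0.88]
capl 30 [ 0.04  0.7  -0.6   1.92  0.59  0.7  -0.39]
ca
[... 934 characters left out ...]
2  1.83 -0.06  0.9  -2.73]
low -180 [ 0.24  0.48  0.16  1.9  -0.1   0.77 -2.68]
low -150 [ 0.33  0.47  0.02  1.9  -0.02  0.77 -2.25]
low -120 [ 0.43  0.47 -0.11  1.9   0.07  0.77 -1.82]
low -90 [ 0.53  0.48 -0.26  1.9   0.17  0.79 -1.4 ]
low -60 [ 0.61  0.49 -0.39  1.9   0.25  0.8  -0.96]
low -30 [ 0.69  0.5  -0.5   1.9   0.32  0.82 -0.51]
low 0 [ 0.76  0.52 -0.62  1.9   0.4   0.84 -0.06]
low 30 [ 0.83  0.55 -0.73  1.9   0.47  0.87  0.39]
low 60 [ 0.88  0.57 -0.81  1.9   0.53  0.9   0.85]
low 90 [ 0.93  0.6  -0.91  1.89  0.59  0.94  1.31]
low 120 [ 1.07  0.74 -1.23  1.89  0.8   1.1   1.62]
low 150 [ 1.07  0.74 -1.23  1.89  0.8   1.1   2.14]
low 180 [ 0.24  0.48  0.16  1.9  -0.1   0.77 -2.68]
```

```bash
python3 - <<'E'
from h import *
c=[.532,.1595]; z=.026
robot.reach([*c,.13],down(np.radians(-10)))
robot.move_straight([*c,z],rate=.15); print("t",robot.read_time())
print(robot.read_tool_pos())
robot.grab(20); print("w",robot.read_gripper_width(),robot.read_time())
robot.gripper_open()
robot.move_straight([*c,z],frame=down(np.radians(-55)),rate=.1)
robot.move_straight([*c,z],frame=down(np.radians(-100)),rate=.1); print("t",robot.read_time())
robot.grab(20); print("w",robot.read_gripper_width()); robot.grab(40)
print(robot.read_tool_pos(),robot.read_wrist_force(),robot.read_time(),robot.read_gripper_width())
f=robot.grab_frame("top");g=robot.grab_frame("scene")
for d in(f,g):print([ (np.round(x["position"],3),round(x["conf"],2)) for x in robot.tip_of(d,"cap")])
robot.move_straight([*c,.2],rate=.2)
print(robot.read_wrist_force(),robot.read_gripper_width(),robot.read_time(),robot.read_qpos())
g=robot.grab_frame("scene"); cv2.imwrite("pics/c.png",cv2.resize(g["img"][80:260,260:500],None,fx=2.5,fy=2.5))
E
```

```text
t 5.0083
[0.53241139 0.15988679 0.02665044]
w 0.05746262503470815 5.375
t 7.6417
w 0.05743145434521735
[0.53202715 0.15932001 0.02614981] [-0.83691586 -0.77881459  2.97871182] 8.225 0.057047439858312614
[(array([ 0.552,  0.044, -0.002]), 0.57)]
[(array([0.53 , 0.162, 0.003]), 0.92), (array([0.456, 0.074, 0.004]), 0.43)]
[-0.05607025  0.20455    -1.85923041] 0.056927056436630104 9.4417 [-0.04024245  0.4475793  -0.43982679  1.73403743  0.21890458  1.01089055
 -2.30471474]
```

View pics/c.png

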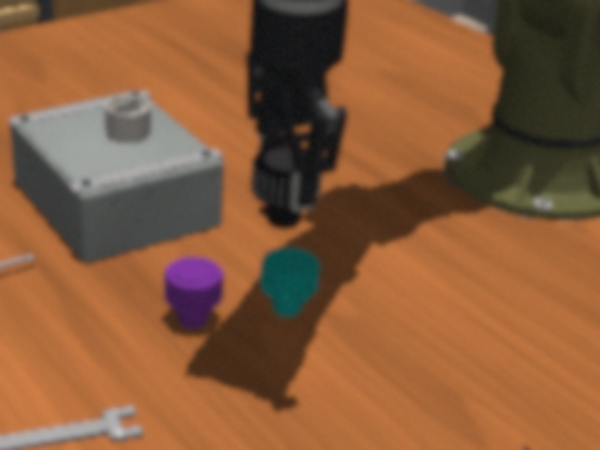

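The cap is held upright at scene (375,150), lifted clear of the table, and the look-alikes are undisturbed. Now above the mouth and down to contact.

```bash
python3 - <<'E'
from h import *
m=[.4872,-.2039]
robot.reach([*m,.19],down(np.radians(-110)))
robot.sleep(.3); print("F0",robot.read_wrist_force().round(2) if hasattr(robot.read_wrist_force(),'round') else robot.read_wrist_force(),robot.read_wrist_torque(),robot.read_tool_pos(),robot.read_time(),robot.read_qpos())
robot.move_straight([*m,.156],rate=.08)
print(robot.read_wrist_force(),robot.read_tool_pos())
h=robot.move_straight([*m,.134],rate=.02,contact_N=4)
print(h,robot.read_wrist_force(),robot.read_wrist_torque(),robot.read_tool_pos(),robot.read_time())
robot.sleep(.2);print(robot.read_wrist_force(),robot.read_tool_pos())
f=robot.grab_frame("scene"); cv2.imwrite("pics/d.png",cv2.resize(f["img"][60:180,240:400],None,fx=4,fy=4,interpolation=2))
E
```

```text
F0 [-0.28 -0.15 -1.36] [-0.01508221  0.03201391  0.00310416] [ 0.48756503 -0.20312676  0.19002482] 11.1667 [ 0.60043306  0.40815145 -0.36126108  1.81550111  0.17326687  0.94875156
 -1.75347296]
[-0.78362772 -1.17323504 -2.39734838] [ 0.48732456 -0.20388665  0.15601813]
True [-0.63280373  0.26043811  5.81373628] [0.0925867  0.21523474 0.00494052] [ 0.48719596 -0.2039522   0.13937051] 12.5417
[-0.57206255 -0.52219229  6.34887551] [ 0.4871763  -0.20394522  0.13939859]
```

View pics/d.png

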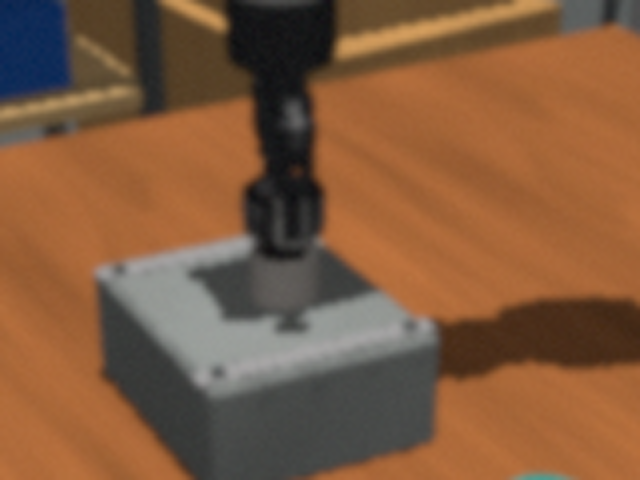

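The TCP is at z = 0.1394, so cap_grip is 31.4 mm above the rim: the lugs are on the thread tops. The picture shows the cap upright in the neck. Now I'll turn it anticlockwise with a light push.

```bash
cat >> h.py <<'E'
m=[.4872,-.2039]
def st():
    F=np.array(robot.read_wrist_force());T=np.array(robot.read_wrist_torque());p=np.array(robot.read_tool_pos());R=np.array(robot.read_orientation())
    return F[2]+1.4,T[2],p,np.degrees(np.arctan2(R[1,0],R[0,0])),F,T
E
python3 - <<'E'
from h import *
robot.grab(28)
fz,tz,p,y,F,T=st(); yaw=y; zc=.1390; print(y,fz,robot.read_gripper_width())
for i in range(30):
    yaw+=4
    robot.move_straight([*m,zc],frame=down(np.radians(yaw)),rate=.08)
    fz,tz,p,y,F,T=st()
    print(f"{robot.read_time():.2f} cmd {yaw:.0f} y {y:.1f} z {p[2]:.4f} xy {1e3*(p[0]-m[0]):.1f} {1e3*(p[1]-m[1]):.1f} fz {fz:.1f} tz {tz:.3f} zc {zc:.4f}")
    if abs(tz)>.25 or p[2]<.136: break
    zc=np.clip(zc+.0001*(fz-6),p[2]-.003,p[2]+.001)
    if fz<2: zc=p[2]-.001
    if robot.read_time()>30: break
E
```

```text
-110.00517263060217 7.204287294503805 0.05692035670951681
13.26 cmd -106 y -106.1 z 0.1393 xy 0.5 -0.1 fz 4.5 tz -0.006 zc 0.1390
13.51 cmd -102 y -102.2 z 0.1385 xy -0.2 -0.1 fz 0.8 tz 0.044 zc 0.1389
13.76 cmd -98 y -98.2 z 0.1371 xy -0.4 0.1 fz -0.2 tz -0.016 zc 0.1375
14.01 cmd -94 y -94.2 z 0.1360 xy -0.2 0.0 fz -0.4 tz -0.004 zc 0.1361
```

The push has gone, so the cap is falling freely. Now I'll descend with a contact stop to see how far.

```bash
python3 - <<'E'
from h import *
fz,tz,p,y,F,T=st(); print(y,fz,p)
h=robot.move_straight([*m,.122],rate=.02,contact_N=4.5)
fz,tz,p,y,F,T=st(); print(h,robot.read_time(),y,p,fz,tz,F,T,robot.read_gripper_width())
E
```

```text
-94.21013847154184 -0.3625649798590094 [ 0.48701687 -0.20387592  0.13596852]
True 14.4917 -94.04788614688285 [ 0.4872775  -0.20392594  0.12802316] 6.597480479819954 0.01748607475792812 [-0.83854559  0.00889901  5.19748048] [0.10552142 0.12885317 0.01748607] 0.05709391472178148
```

It's at z = 0.1280, so cap_grip is 20 mm above the rim after an 11.4 mm fall. The lugs are in the thread mouths. Now clockwise in small steps, with the height following.

```bash
python3 - <<'E'
from h import *
fz,tz,p,y,F,T=st(); yaw=y; zc=p[2]; tz0=tz; z0=p[2]; y0=y; n=0
while robot.read_time()<45:
    step=4 if (y0-yaw)<40 and abs(tz)<.1 else 2
    yaw-=step
    robot.move_straight([*m,zc],frame=down(np.radians(yaw)),rate=.08)
    fz,tz,p,y,F,T=st()
    print(f"{robot.read_time():.2f} turned {y0-y:.1f} ({y0-yaw:.0f}) dz {1e3*(p[2]-z0):.2f} xy {1e3*(p[0]-m[0]):.1f} {1e3*(p[1]-m[1]):.1f} fz {fz:.1f} tz {tz:.3f}")
    if abs(tz)>.2 or abs(fz)>20 or y0-yaw>100: break
    zc=np.clip(zc-.00004*step+.00015*(fz-5)*-0 if fz>7 else (zc-.0003 if fz<3 else zc-.00005*step),p[2]-.002,p[2]+.001)
E
```

```text
14.74 turned 3.9 (4) dz 0.04 xy 0.3 0.0 fz 1.9 tz -0.036
14.99 turned 7.9 (8) dz 0.02 xy 0.5 -0.1 fz 6.9 tz -0.047
15.24 turned 11.9 (12) dz -0.04 xy 0.5 -0.1 fz 7.9 tz -0.092
15.49 turned 15.9 (16) dz -0.06 xy 0.6 -0.1 fz 8.5 tz -0.057
15.74 turned 19.9 (20) dz -0.13 xy 0.8 -0.1 fz 9.7 tz -0.134
15.99 turned 21.9 (22) dz -0.19 xy 0.8 -0.2 fz 9.8 tz -0.020
16.24 turned 25.9 (26) dz -0.33 xy 0.9 -0.2 fz 8.9 tz -0.090
16.49 turned 29.9 (30) dz -0.60 xy 1.1 0.0 fz 8.0 tz 0.007
16.74 turned 33.8 (34) dz -0.93 xy 0.8 0.0 fz 6.1 tz -0.043
16.99 turned 37.8 (38) dz -1.40 xy 0.4 -0.1 fz 7.0 tz -0.119
17.24 turned 39.8 (40) dz -1.61 xy 0.1 0.0 fz 6.6 tz -0.041
17.49 turned 43.8 (44) dz -1.94 xy -0.2 0.0 fz 5.5 tz -0.039
17.74 turned 45.9 (46) dz -2.14 xy -0.2 0.0 fz 5.8 tz 0.013
17.99 turned 47.9 (48) dz -2.32 xy -0.2 -0.0 fz 4.3 tz 0.027
18.24 turned 49.9 (50) dz -2.43 xy -0.2 -0.1 fz 2.5 tz -0.006
18.49 turned 51.9 (52) dz -2.65 xy -0.2 0.0 fz 2.7 tz -0.013
18.74 turned 53.9 (54) dz -2.90 xy -0.2 0.1 fz 2.5 tz 0.008
18.99 turned 55.9 (56) dz -3.14 xy 0.1 -0.1 fz 3.1 tz -0.027
19.24 turned 57.9 (58) dz -3.26 xy 0.2 -0.0 fz 2.4 tz 0.013
19.49 turned 59.9 (60) dz -3.51 xy 0.1 -0.1 fz 1.8 tz 0.021
19.74 turned 61.9 (62) dz -3.76 xy 0.1 -0.0 fz 2.2 tz 0.033
19.99 turned 63.9 (64) dz -3.89 xy 0.2 0.1 fz 5.2 tz 0.014
20.24 turned 65.9 (66) dz -3.92 xy 0.3 0.1 fz 7.1 tz -0.043
20.49 turned 67.9 (68) dz -3.93 xy 0.4 0.1 fz 7.3 tz 0.060
20.74 turned 69.9 (70) dz -3.93 xy 0.5 0.1 fz 6.3 tz -0.029
20.99 turned 72.0 (72) dz -3.94 xy 0.6 0.0 fz 7.6 tz -0.001
21.24 turned 74.0 (74) dz -3.95 xy 0.6 -0.0 fz 8.0 tz -0.064
21.49 turned 76.0 (76) dz -3.95 xy 0.6 -0.2 fz 8.8 tz -0.087
21.74 turned 78.0 (78) dz -3.98 xy 0.5 -0.3 fz 9.2 tz -0.103
21.99 turned 80.0 (80) dz -3.98 xy 0.5 -0.4 fz 9.7 tz -0.123
22.24 turned 81.9 (82) dz -4.01 xy 0.4 -0.5 fz 11.1 tz 0.084
22.49 turned 83.9 (84) dz -4.01 xy 0.4 -0.5 fz 12.6 tz 0.449
```

The cap went home after 4 mm at about 64 degrees, and the torque rose sharply at 84. I'll stop here, release and check.

```bash
python3 - <<'E'
from h import *
fz,tz,p,y,F,T=st(); print(p,y,fz,tz,T,robot.read_gripper_width())
robot.gripper_open(); robot.sleep(.2)
fz,tz,p,y,F,T=st(); print(p,fz,tz,F,robot.read_gripper_width())
robot.move_straight([p[0],p[1],.25],rate=.12); print(robot.read_time(),robot.read_wrist_force())
robot.reach([.35,-.45,.3],down(np.radians(-100))); robot.sleep(.3); print(robot.read_time())
for n in("top","scene"):
    f=robot.grab_frame(n); W=cloud(f); mm=np.hypot(W[...,0]-m[0],W[...,1]-m[1])<.04; S=W[mm];S=S[S[:,2]>.13]
    t=S[S[:,2]>np.percentile(S[:,2],80)-.006]; print(n,np.percentile(S[:,2],80),((t.max(0)+t.min(0))/2).round(4))
    print([(np.round(d["position"],3),round(d["conf"],2)) for d in robot.tip_of(f,"cap_grip")])
    u,v=(410,200) if n=="top" else (250,70); cv2.imwrite(f"pics/e_{n}.png",cv2.resize(f["img"][v:v+90,u:u+120],None,fx=3.2,fy=3.2,interpolation=2))
cv2.imwrite("pics/e.png",np.hstack([cv2.imread("pics/e_top.png"),cv2.imread("pics/e_scene.png")]))
E
```

```text
[ 0.48764273 -0.20441997  0.12400821] -177.9431431718364 12.557486941365035 0.449180361541257 [-0.02978141  0.38427612  0.44918036] 0.056999326865774705
[ 0.48715188 -0.20388036  0.1229348 ] 1.1869693392814404 -0.04973932431433974 [ 0.11040524 -0.10477832 -0.21303066] 0.0853935637104509
24.3 [-0.21501594 -0.07741859 -0.29943264]
26.1917
top 0.1603658867578596 [ 0.4871 -0.2038  0.1595]
[(array([0.552, 0.043, 0.046]), 0.97), (array([0.459, 0.082, 0.044]), 0.91), (array([ 0.49 , -0.203,  0.145]), 0.67)]
scene 0.16012085220230532 [ 0.4882 -0.2006  0.1582]
[(array([ 0.486, -0.207,  0.142]), 0.85), (array([0.55 , 0.05 , 0.046]), 0.84)]
```

View pics/e.png

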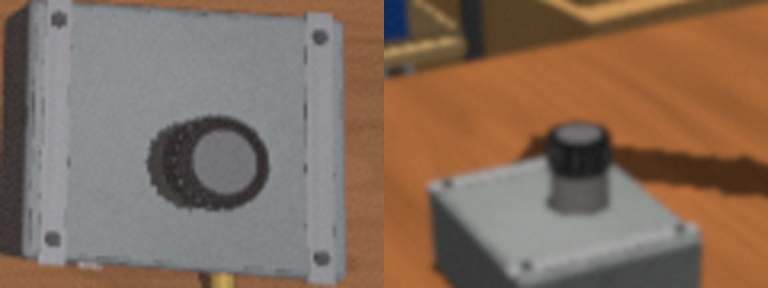

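The picture shows the cap seated level on the neck, with its underside on the rim. Its top is at 0.160, where 0.159 is expected. Handing in.

```bash
python3 -c "
from bench import robot
robot.close_job()"
```

```text
the job is handed in; nothing more can be done
```

The black filler cap is back on the coolant tank neck, screwed fully home and released, and I handed the job in at about 26 s of the 67 s allowed.

- **Setting it in:** I centred the cap with two light squeezes at right angles and lowered it until the lugs met the thread tops, 31.4 mm above the rim.
- **Finding the thread:** Turning it anticlockwise, the support gave way within about 16 degrees. The cap fell 11.4 mm into the thread mouths.
- **Screwing it home:** Turning it clockwise lowered it 4.0 mm by about 64 degrees, and it tightened at 84 degrees. I then let go and moved the arm clear.

**Last checks:** Both cameras show the cap level on the neck, with its top at z = 0.160 m where 0.159 m is expected. I never went near the wrench, screwdriver or socket, but I did not check them again at the end.

**Off target:** The last 2-degree step took the torque to 0.45 N m. That is over the 0.2–0.3 N m you asked for, but below the 0.8 N m that counts as forced. The downward push also rose to about 12.6 N at that point; it was mostly 2–10 N before that.

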